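# Find the hidden catch of the bench air cleaner and reset its filter counter

### The job

The filter in the bench air cleaner has been changed and its hour counter must be reset. Feel along the strip let into the front rim of the air cleaner's top for the flush catch pad and push it in so that the filter cover springs fully open, then push the round reset key under the cover fully down, keep it down for a good second, and let go so that it comes back up. Use the fingertips only: nothing is grasped, and everything else on the bench stays where it is.

Things in the scene. Friction and masses are not known exactly. Their poses are not given: they have to be found in the camera images.
- cleaner: Bench air cleaner, a cream sheet-steel case that does not move: 290 mm (x, front to back), 420 mm (y), 150 mm high. Origin: centre of its underside, z up; its front (-x), with round grille holes, faces the robot. Flat top at z = 150 mm: a rim 62 mm deep along the front, then the slotted filter cover, then a 53 mm rear deck.
- strip_mid (a point): Middle of the upper face of the rigid strip let into the front rim, at x -114, y 0, z 149 mm of the cleaner (1 mm below the rim); axes as the cleaner's. The strip is 40 mm wide (x), 170 mm long (y), painted like the case. The catch pad is somewhere in it, elsewhere on each cleaner: centre at x = 0, y anywhere from -55 to +55 mm from here; find it by touch or by eye.
- catch (a joint): Push of the catch pad, straight down: 0 out, 0.005 m fully in. Pad 36 (x) by 50 mm (y), 1.5 mm below the strip, in an opening 40 by 54 mm with a dark 2 mm gap round it; the fingertip must be inside the opening. A spring resists with 2 N at first, 6 N fully in; the cover is freed from about 0.003 m on. The pad comes back out when let go.
- cover (a joint): Filter cover: 0 shut, held by the catch; 1.75 rad fully open on its stop, a little past upright. 171 mm deep (x), 346 mm wide (y), 8 mm thick, flush with the rim when shut, front edge 33 mm behind the strip's middle line, hinged along its rear edge at x = 90 mm of the cleaner. Once freed a spring lifts it by itself in 1 to 2 s if nothing is in its way.
- key_top (a point): Centre of the top of the round reset key: a white cap 24 mm across, 10 mm proud of its 40 mm grey collar, under the cover at x -45, y -122, z 134 mm of the cleaner (16 mm below the rim). Reached from above once the cover is open; the rim's wall is 38 mm in front of its centre, the side wall 53 mm beside it.
- key (a joint): How far the reset key is pushed straight down: 0 m up, 0.006 m fully down. A spring resists with 1.5 N at first and 5 N fully down, and brings it back up.
- tin_mid (a point): Bystander: centre of a small round steel tin, 38 mm across and 30 mm high, loose on the left (+y) end of the cleaner's rim, about 160 mm from the strip's middle.
- driver: Bystander: a screwdriver 190 mm long with a black handle, lying loose on the bench in front of the cleaner.
- spool_mid (a point): Bystander: centre of a wire spool, 60 mm across and 40 mm high, loose on the bench in front of the cleaner.
- spare_mid (a point): Bystander: centre of the old filter, a flat cardboard-framed block 165 by 100 by 28 mm, loose on the bench to the right (-y) of the cleaner.
- mug_mid (a point): Bystander: centre of a white mug, 80 mm across and 90 mm high, loose on the bench beside the cleaner.
- jar_mid (a point): Bystander: centre of a screw jar, 60 mm across and 75 mm high, loose on the bench beside the cleaner.
- carton_mid (a point): Bystander: centre of a small carton, 90 by 70 by 60 mm, loose on the bench to the left (+y) of the cleaner.

How it is judged:
By the outcome, as a careful person would: the job done as asked, in the order asked, and still so for the second after the job is handed in, with the robot touching nothing.
It also fails if it takes over 56 s, if anything falls off the work surface, if the arm or the gripper's body presses on something with over 40 N, if the wrist force passes 120 N, or if a joint passes its speed limit or range.

### The arm

A 6-joint arm with a two-finger parallel gripper is mounted at the origin on the work surface. World frame = base frame: x ahead of the robot, y to its left, z up, the work surface at z = 0. Lengths are in m, angles in rad, forces in N, time in s.
With the tool pointing down it reaches from about 0.35 to 0.875 m from the base axis. Payload 15.5 kg.
Tool frame: the origin (TCP) lies at the very end of the fingers, on their centre line; the grasp point (between the pads) lies ctrl.pinch_z behind it (ctrl.pinch_z is the distance from the TCP to the grasp point, in m); z points along the fingers, y is the direction in which the jaws open and shut (so a half turn about z gives the same grasp; the last joint's range is limited). The gripper opens to 85 mm and grips with 20 to 120 N. Pads are 22 mm wide; open, the fingers measure 114 mm over their backs; the gripper's body (76 mm by 85 mm) begins 54 mm behind the grasp point. The pads swing forward as they close: fully open they stand 13 mm farther back than shut.
Start: joints at [1.133, 0.494, 1.345, -0, 1.302, -0.096], TCP at [0.21, 0.589, 0.192] pointing down, gripper open.
Joint ranges: [-2.91, 2.91], [-0.82, 2.16], [0.22, 2.67], [-1.22, 4.37], [0.12, 2.79], [-3.08, 3.08]. Speed limits (rad/s): [1.89, 1.89, 2.57, 3.01, 3.01, 3.01].

### API

Orientations are given as a unit quaternion [w, x, y, z].
In Python, from station import ctrl gives the robot as it stands.
- The arm moves only by the shell command python3 -m crank 'ROWS' [OPENING]. ROWS is JSON, a list that holds one entry, the list of rows, each a list of 4 numbers: the shift along the tool's x, y, z in mm, then the turn about the tool's z in rad. In form: [[[tx, ty, tz, twist], ...]]. A call has 1 to 8 rows; each row shifts and turns the commanded pose from where the row before left it, along the tool's axes as they then stand; what a row does not reach is not made up. A row lasts 1/8 s, in which the tool goes at most 62.5 mm and 10.7 degrees, less where a joint would pass 70% of its speed; a pose out of reach is approached as far as the arm can. A call is refused whole if a number of a shift passes 62.5 or a number of a turn 0.188, either way. A call with a gripper value outside its range is refused whole. OPENING is the opening in per cent of the stroke, from 0 (shut) to 100 (fully open), set as the call begins (- or left out, the last holds). The fingers move at their own pace and stop on an object; the grip force is fixed at half the most. Time passes only in rows, so rows that do not move let the fingers close. It gives the time, the measured TCP pose, the force and the opening at its end, in the units of the state.
- ctrl.get_state(): the state, without advancing time (a new reading comes with each control period).
- ctrl.snapshot(name): name is "scene" or "top" or "wrist"; returns a dict with "frame" (400x640x3 uint8, red, green, blue), "z_map" (400x640 float32, m along the optical axis (not along the pixel's ray), 0 where there is no reading), "mtx" (3x3 intrinsics, pixels), "xyz" and "attitude" of the camera in the world. Camera axes: x right, y up, looking along -z (the intrinsics and any distortion apply to the point x, -y, -z); pixel columns grow to the right and rows downward; lengths in m; the calibration is good to about 2 mm. A picture is of the moment at which its call begins.
- ctrl.finish_job(): hands the job in, once; it reports no verdict.
The state is a dict: "clock": time; "qpos": joint angles; "qd": joint speeds; "effort": joint torques, N m; "ee_pos": TCP position; "tool_rot": TCP orientation; "contact_force": force on the tool from outside, world axes, zero at the start; "wrist_torque": the same for the moment, N m; "width": finger opening in m.
Only numpy, scipy, OpenCV 4.12 (cv2) and the standard library are available. Lean on these libraries where they do the work, as an engineer would, in place of code of your own. Each camera call takes 0.05 s, during which the arm holds its last target.

## Working session

There is one attempt and no reset: what is moved stays moved. The work goes in short steps, Python scripts to look and compute and a shell command to move; the robot and the scene stay as the last step left them, time stands still between calls to the robot, and variables do not carry over. Pictures are saved under pics/ and viewed, and the job is handed in when it is done.

```bash
ls; mkdir -p pics; cat > h.py <<'E'
import numpy as np, cv2
from station import ctrl
from scipy.spatial.transform import Rotation as R
def snap(n,f):
    s=ctrl.snapshot(n); cv2.imwrite('pics/'+f,s['frame'][:,:,::-1]); np.savez('pics/'+f[:-4]+'.npz',**{k:np.array(s[k]) for k in s}); return s
def load(f): return dict(np.load('pics/'+f))
def rot(s):
    a=np.array(s['attitude'],float)
    return a if a.shape==(3,3) else R.from_quat(a[[1,2,3,0]]).as_matrix()
def ray(s,u,v):
    K=np.array(s['mtx']); d=np.array([(u-K[0,2])/K[0,0],-(v-K[1,2])/K[1,1],-1.]); return np.array(s['xyz']),rot(s)@d
def onplane(s,u,v,z):
    o,d=ray(s,u,v); return o+d*(z-o[2])/d[2]
def bydepth(s,u,v):
    o,d=ray(s,u,v); return o+d*float(s['z_map'][v,u])
E
python3 - <<'E'
from h import *
print(ctrl.get_state(), ctrl.pinch_z)
for n in("scene","top","wrist"):
    s=snap(n,n+'0.png'); print(n,s['xyz'],s['attitude'],s['mtx'])
E
```

```text
pics
{'clock': 0.0, 'qpos': array([ 1.13251894e+00,  4.94185659e-01,  1.34614983e+00, -1.70728914e-05,
        1.30251654e+00, -9.55063768e-02]), 'qd': array([-0.00104255, -0.00102724, -0.00037536,  0.00062271, -0.00201963,
       -0.00140321]), 'effort': array([-3.96538917e-04, -8.82138062e+01, -3.83872461e+01, -3.77971071e-05,
        9.69175017e-03,  2.48348465e-05]), 'ee_pos': array([0.20988635, 0.58825204, 0.19109242]), 'tool_rot': array([-1.58131968e-04,  1.70545450e-01,  9.85349610e-01, -6.09563482e-04]), 'contact_force': array([-0.4766203 , -0.80817241, -0.39208881]), 'wrist_torque': array([-0.0114644 ,  0.02101663,  0.02472002]), 'width': 0.08540846281172898} 0.0187
scene [0.64174611 0.31420199 0.92252885] [0.1713663  0.02312018 0.15949346 0.97193667] [[365.07313962   0.         316.76104439]
 [  0.         365.07313962 196.61124382]
 [  0.           0.           1.        ]]
top [0.45057788 0.03043165 1.35673621] [ 0.71576502  0.03634306 -0.02175869 -0.69705536] [[419.28268324   0.         310.30235641]
 [  0.         419.28268324 200.88354972]
 [  0.           0.           1.        ]]
wrist [0.13862653 0.61427855 0.37439392] [ 0.80768036 -0.12409987 -0.08770437  0.56970132] [[317.09172343   0.         323.50669832]
 [  0.         317.09172343 191.73340267]
 [  0.           0.           1.        ]]
```

View pics/scene0.png

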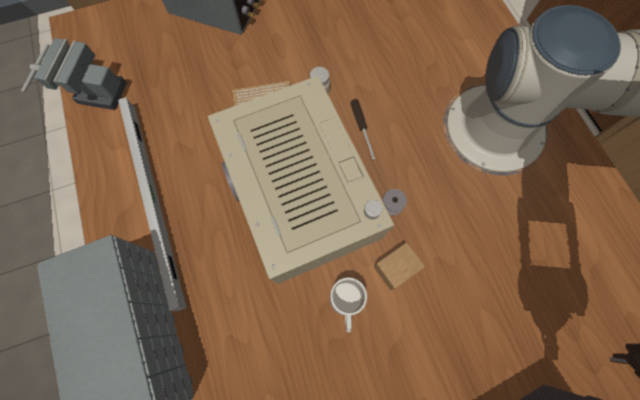

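View pics/top0.png

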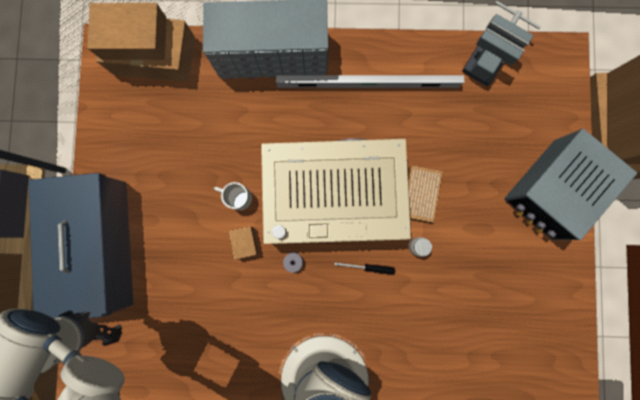

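View pics/wrist0.png

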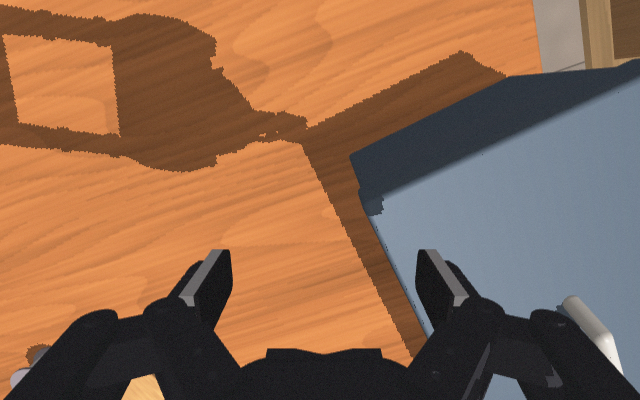

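The scene view shows the cleaner with a dark rectangle (likely the catch pad) at about (350,169). The same mark is at (318,231) in the top view, and the tin is at (279,232). I'll enlarge the images to measure it.

```bash
python3 - <<'E'
from h import *
a=cv2.imread('pics/top0.png')[130:260,250:420]; b=cv2.imread('pics/scene0.png')[60:290,200:410]
cv2.imwrite('pics/topz.png',cv2.resize(a,None,fx=4.5,fy=4.5,interpolation=cv2.INTER_CUBIC))
cv2.imwrite('pics/scenez.png',cv2.resize(b,None,fx=2.6,fy=2.6,interpolation=cv2.INTER_CUBIC))
for f in('top0','scene0'):
    s=load(f+'.npz'); m=(s['z_map']>0)
    K=s['mtx']; v,u=np.mgrid[:400,:640]
    d=np.stack([(u-K[0,2])/K[0,0],-(v-K[1,2])/K[1,1],-np.ones_like(u,float)],-1)@rot(s).T
    P=s['xyz']+d*s['z_map'][...,None]
    c=cv2.cvtColor(s['frame'],cv2.COLOR_RGB2HSV)
    k=(np.abs(P[...,2]-.15)<.012)&m&(P[...,0]>.3)&(P[...,0]<.95)&(abs(P[...,1])<.45)
    k=cv2.morphologyEx(k.astype(np.uint8),cv2.MORPH_OPEN,np.ones((5,5)))
    n,l,st,_=cv2.connectedComponentsWithStats(k); i=1+st[1:,4].argmax(); k=l==i
    Q=P[k]; r=cv2.minAreaRect(Q[:,:2].astype(np.float32)*1000); print(f,r,np.median(Q[:,2]))
    print(cv2.boxPoints(r))
E
```

```text
top0 ((583.8179321289062, -13.686996459960938), (291.2183532714844, 421.3111572265625), 3.3250200748443604) 0.14985069427029285
[[ 426.23584  188.16864]
 [ 450.67188 -232.43329]
 [ 741.4     -215.54263]
 [ 716.964    205.0593 ]]
scene0 ((582.644287109375, -16.680709838867188), (290.783447265625, 422.96502685546875), 3.2799203395843506) 0.15066847437004727
[[ 425.39093  186.13692]
 [ 449.5905  -236.13527]
 [ 739.89764 -219.49834]
 [ 715.69806  202.77385]]
```

View pics/topz.png

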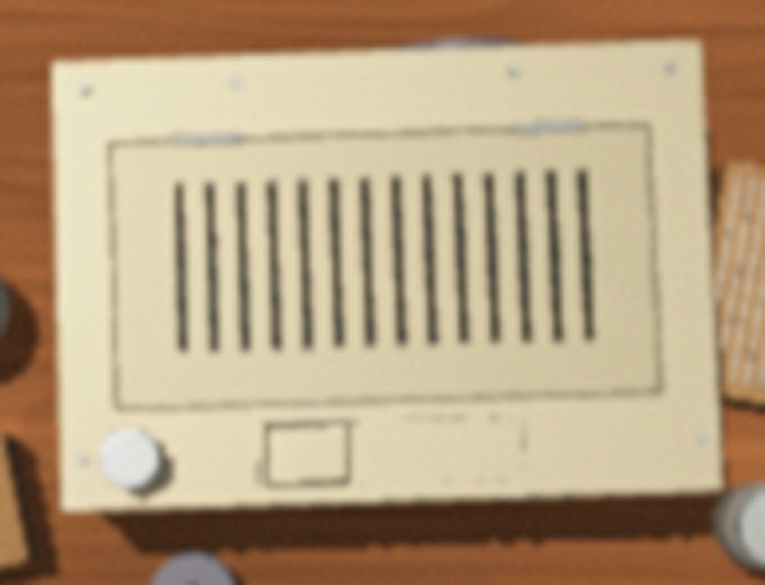

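View pics/scenez.png

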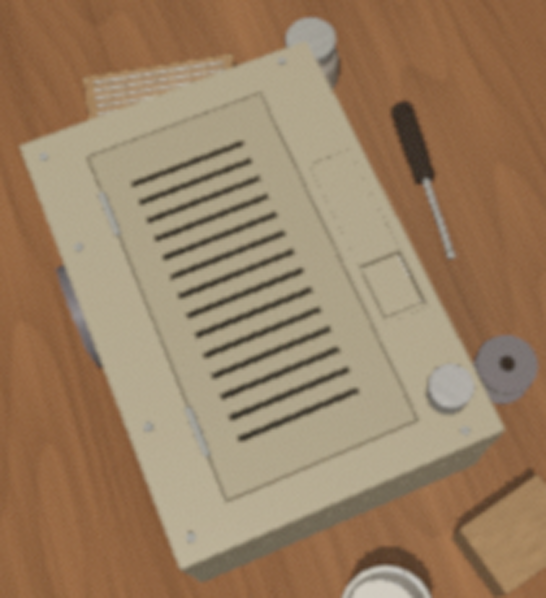

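```bash
cat >> h.py <<'E'
YAW=np.radians(3.3)
C=np.array([.583,-.0150])
def c2w(x,y): c,s=np.cos(YAW),np.sin(YAW); return C+np.array([c*x-s*y,s*x+c*y])/1000
def w2c(p): c,s=np.cos(YAW),np.sin(YAW); d=(np.array(p)[:2]-C)*1000; return np.array([c*d[0]+s*d[1],-s*d[0]+c*d[1]])
def T():
    st=ctrl.get_state(); q=st['tool_rot']; return st,R.from_quat(q[[1,2,3,0]]).as_matrix()
def togo(target):
    st,M=T(); d=M.T@(np.array(target)-st['ee_pos'])*1000
    print('t',st['clock'],'ee',st['ee_pos'],'c',w2c(st['ee_pos']),'F',st['contact_force'].round(2),'w',st['width'])
    print('tool-frame togo',d.round(1),'tilt z',M[:,2].round(4),'xyaw',np.degrees(np.arctan2(M[1,0],M[0,0])).round(2),'twist to align',((np.arctan2(M[1,0],M[0,0])-(np.pi+YAW)+np.pi)%(2*np.pi)-np.pi).round(3))
E
python3 - <<'E'
from h import *
for f,(u,v) in {'top0':(318.4,230.7),'scene0':(351.2,169.6)}.items():
    s=load(f+'.npz'); p=onplane(s,u,v,.149); print(f,p,w2c(p))
s=load('top0.npz'); p=onplane(s,279,231.5,.18);print('tin',p,w2c(p))
# screw-corner check via pixel corners
for u,v in [(250+53/4.5,130+63/4.5),(250+702/4.5,130+41/4.5),(250+722/4.5,130+490/4.5),(250+62/4.5,130+511/4.5)]: print(onplane(s,u,v,.15),w2c(onplane(s,u,v,.15)))
s=load('scene0.npz')
for u,v in [(20,147),(310,43),(502,432),(182,572)]:
  p=onplane(s,200+u/2.6,60+v/2.6,.15);print(p,w2c(p))
togo([*c2w(-116,20),.25])
E
```

```text
top0 [0.46442214 0.03111878 0.149     ] [-115.72645039   52.86812553]
scene0 [0.46421253 0.03346706 0.149     ] [-115.80053976   55.22458268]
tin [0.45884095 0.14145365 0.18      ] [-114.94706978  163.34131553]
[0.71307068 0.20331981 0.15      ] [142.42236901 210.47040435]
[ 0.73717418 -0.21690175  0.15      ] [ 142.29625378 -210.44184914]
[ 0.44821388 -0.23200589  0.15      ] [-147.05435342 -208.88722195]
[0.42336834 0.18688181 0.15      ] [-147.74583285  210.73609735]
[ 0.73867753 -0.21451347  0.15      ] [ 143.93458912 -208.14406285]
[ 0.44658372 -0.22856226  0.15      ] [-148.48357795 -205.3554647 ]
[0.42816172 0.18841951 0.15      ] [-142.87188661  211.99531835]
[0.71390752 0.20633433 0.15      ] [143.4313428  213.43175705]
t 0.15 ee [0.20991807 0.5883476  0.19123401] c [-337.73217652  623.82324056] F [-1.15 -0.39  0.54] w 0.08564482694079731
tool-frame togo [-439.5 -469.7  -58.4] tilt z [-4.e-04 -9.e-04 -1.e+00] xyaw 160.36 twist to align -0.4
```

The catch pad outline is at y ≈ +53 from the strip middle. Both views agree within 2.5 mm, and the faint strip outline fits too. I'll shut the fingers, lift and align.

```bash
python3 -m crank '[[[0,0,-20,-0.1],[0,0,-30,-0.1],[0,0,-30,-0.1],[0,0,-15,-0.1],[0,0,0,0],[0,0,0,0]]]' 0
python3 - <<'E'
from h import *
togo([.4643,.0322,.25])
E
```

```text
clock: 0.9
ee_pos: [0.2099, 0.5882, 0.2856]
tool_rot: [-0.0, -0.027, 1.0, -0.001]
contact_force: [0.1, -0.2, -0.1]
width: -0.0001
t 0.9 ee [0.20990014 0.58823003 0.28561673] c [-337.75684644  623.70689934] F [ 0.13 -0.21 -0.15] w -6.836010309598452e-05
tool-frame togo [-223.6 -569.1   36.2] tilt z [-6.0e-04 -1.3e-03 -1.0e+00] xyaw -176.86 twist to align -0.003
```

```bash
python3 -m crank '[[[-8,-20,0,0],[-16,-40,0,0],[-16,-40,0,0],[-16,-40,0,0],[-16,-40,0,0],[-16,-40,0,0],[-16,-40,0,0],[-16,-40,0,0]]]'
python3 -m crank '[[[-16,-40,0,0],[-16,-40,0,0],[-16,-40,0,0],[-16,-40,0,0],[-16,-40,0,0],[-12,-30,0,0],[-6,-15,0,0],[0,0,0,0]]]'
python3 - <<'E'
from h import *
snap('wrist','wrist1.png')
togo([.4643,.0322,.20])
E
```

```text
clock: 1.9
ee_pos: [0.347, 0.2945, 0.2858]
tool_rot: [-0.001, -0.028, 1.0, -0.0]
contact_force: [0.5, -0.4, 0.5]
width: -0.0002
clock: 2.9
ee_pos: [0.4587, 0.0567, 0.2861]
tool_rot: [-0.001, -0.028, 1.0, 0.0]
contact_force: [0.5, 0.1, 0.3]
width: 0.0001
t 2.95 ee [0.45845806 0.05735067 0.28624213] c [-120.17062953   79.39983532] F [-0.43  0.12  0.69] w 0.0003739668207131819
tool-frame togo [ -4.5 -25.5  86.2] tilt z [-1.e-03  3.e-04 -1.e+00] xyaw -176.79 twist to align -0.002
```

View pics/wrist1.png

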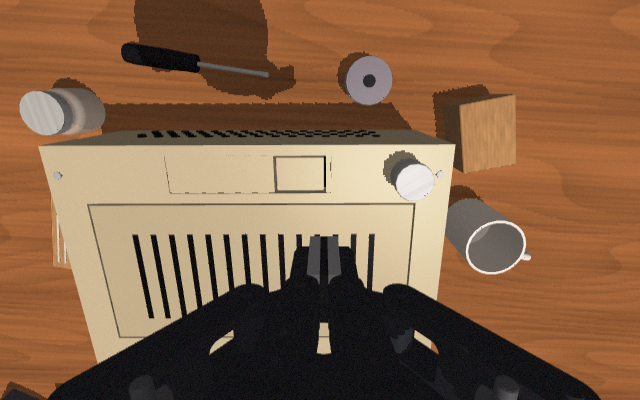

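The wrist view shows the strip outline from (166,155) to (330,193). The pad opening is at (274–327, 155–193), so the earlier position looks right.

```bash
python3 - <<'E'
from h import *
s=load('wrist1.npz')
for u,v in [(274.5,156),(325,156),(326.5,193),(274.5,193),(300.5,174.5),(166,155),(170,193)]:
    p=onplane(s,u,v,.149); print(p,w2c(p))
E
```

```text
[0.4483118  0.00629044 0.149     ] [-133.23929675   29.00833466]
[0.44544833 0.05786187 0.149     ] [-133.12936036   80.65907683]
[0.48502527 0.06172094 0.149     ] [-93.39590659  82.23354447]
[0.48807158 0.00666614 0.149     ] [-93.52381781  27.09467561]
[0.46633505 0.03350219 0.149     ] [-113.67951864   55.13746899]
[ 0.45341835 -0.10432871  0.149     ] [-134.50890526  -81.72134855]
[ 0.49418862 -0.10388446  0.149     ] [-93.78066484 -83.62473117]
```

```bash
python3 -m crank '[[[-1,-8,10,0],[-1,-8,30,0],[0,-8,30,0],[0,0,30,0],[0,0,18,0],[0,0,0,0],[0,0,0,0],[0,0,0,0]]]'
python3 - <<'E'
from h import *
s=snap('wrist','wrist2.png');snap('scene','scene2.png')
togo([.462,.033,.1475])
E
```

```text
clock: 3.95
ee_pos: [0.4627, 0.0332, 0.1694]
tool_rot: [0.001, -0.029, 1.0, -0.0]
contact_force: [0.5, 0.0, -0.8]
width: 0.0
t 4.05 ee [0.46256871 0.03318613 0.16924625] c [-117.45780936   55.03873414] F [-0.67 -0.69  0.33] w -0.0001071148255180136
tool-frame togo [ 0.6 -0.2 21.7] tilt z [ 1.1e-03 -1.0e-04 -1.0e+00] xyaw -176.72 twist to align -0.0
```

View pics/wrist2.png

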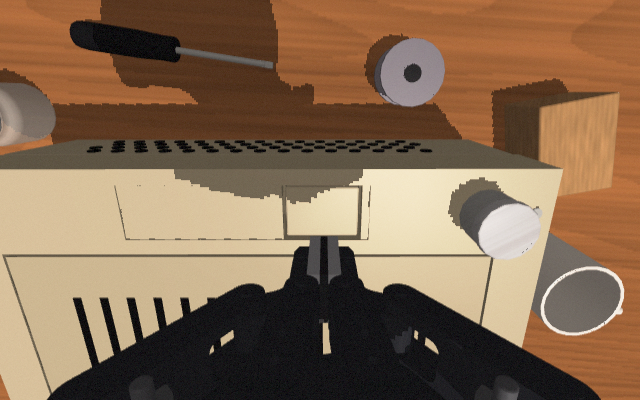

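The tip is centred over the pad opening, which is at (283–361, 186–239). Now I'll lower it carefully, watching the force.

```bash
python3 -m crank '[[[0,0,8,0],[0,0,8,0],[0,0,4,0],[0,0,1,0],[0,0,1,0],[0,0,1,0],[0,0,0,0]]]'
python3 - <<'E'
from h import *
togo([.462,.033,.143])
E
```

```text
clock: 4.92
ee_pos: [0.4623, 0.0331, 0.1457]
tool_rot: [0.0, -0.029, 1.0, -0.0]
contact_force: [-0.1, 0.1, 0.9]
width: -0.0
t 4.925 ee [0.46226536 0.033144   0.14571652] c [-117.76307901   55.01413922] F [-0.12  0.11  0.85] w -3.322243765017851e-05
tool-frame togo [ 0.3 -0.1  2.7] tilt z [ 1.e-04 -0.e+00 -1.e+00] xyaw -176.72 twist to align -0.0
```

```bash
python3 -m crank '[[[0,0,1,0],[0,0,0,0]]]';python3 -m crank '[[[0,0,1,0],[0,0,0,0]]]';python3 -m crank '[[[0,0,1,0],[0,0,0,0]]]'
```

```text
clock: 5.18
ee_pos: [0.4622, 0.0331, 0.1447]
tool_rot: [-0.0, -0.029, 1.0, 0.0]
contact_force: [-0.4, -0.3, 0.3]
width: -0.0001
clock: 5.42
ee_pos: [0.4622, 0.0331, 0.1436]
tool_rot: [-0.0, -0.029, 1.0, 0.0]
contact_force: [-0.1, -0.2, -0.0]
width: -0.0002
clock: 5.68
ee_pos: [0.4622, 0.0332, 0.1426]
tool_rot: [-0.0, -0.029, 1.0, 0.0]
contact_force: [0.4, -0.4, -0.0]
width: -0.0002
```

There's no contact force yet, which I didn't expect, so I'll look.

```bash
python3 - <<'E'
from h import *
s=snap('wrist','wrist3.png');s=snap('scene','scene3.png')
cv2.imwrite('pics/scene3z.png',cv2.resize(s['frame'][60:290,200:410,::-1],None,fx=2.6,fy=2.6,interpolation=cv2.INTER_CUBIC))
for u,v in [(330,110),(340,200),(340,135),(225,130),(375,225)]: print(bydepth(s,u,v))
print(ctrl.get_state()['contact_force'])
E
```

```text
[ 0.45475479 -0.12983418  0.14881754]
[0.51520119 0.09402913 0.1527144 ]
[0.50035794 0.03020822 0.33238159]
[ 0.70895699 -0.16428334  0.15055935]
[0.46402496 0.17270263 0.15040374]
[-0.78968833  0.58147398  0.04227334]
```

View pics/wrist3.png

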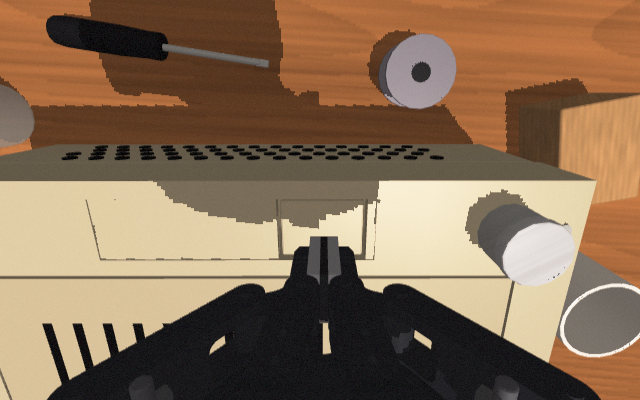

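View pics/scene3z.png

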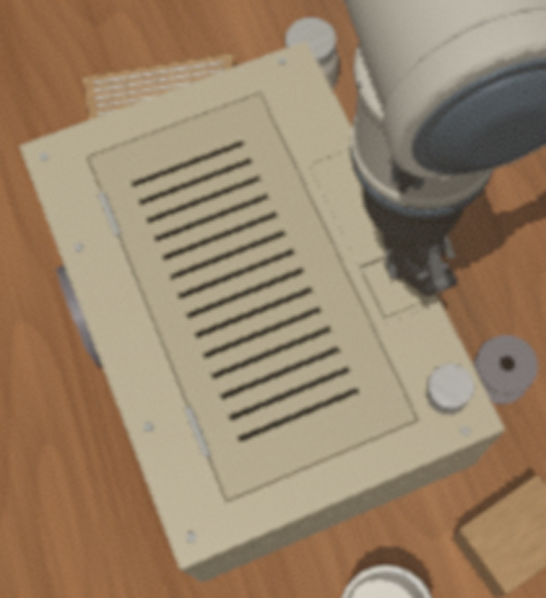

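```bash
python3 - <<'E'
from h import *
s=load('wrist3.npz'); M=rot(s);K=s['mtx']
def proj(p): c=M.T@(np.array(p)-s['xyz']); return K[0,0]*c[0]/-c[2]+K[0,2], K[1,1]*-c[1]/-c[2]+K[1,2]
st,Mt=T(); e=st['ee_pos']
for dx in(0,.011,-.011): print(proj(e+Mt@[dx,0,0]), proj(e+Mt@[dx,0,-.005]),proj(e+Mt@[dx,0,-.0187]))
for z in(.143,.15): print(z,onplane(s,325,237,z),proj([*c2w(-114,53),z]))
# depth around tip
for u,v in [(325,239),(325,245),(325,260),(300,225),(340,225),(240,230),(150,225),(450,225)]: print(u,v,bydepth(s,u,v))
E
```

```text
(np.float64(323.20582996021824), np.float64(219.44204339392235)) (np.float64(323.209720536614), np.float64(222.60267855888307)) (np.float64(323.2214387391644), np.float64(232.12233818863015))
(np.float64(323.2124688740632), np.float64(202.78616091761882)) (np.float64(323.2165945371792), np.float64(205.58277796938236)) (np.float64(323.2290418639212), np.float64(214.02030794614558))
(np.float64(323.1994098913519), np.float64(235.54888180542466)) (np.float64(323.20307864141574), np.float64(239.04789047405868)) (np.float64(323.2141106686231), np.float64(249.56950087517765))
0.143 [0.47402332 0.03495746 0.143     ] (np.float64(319.98933738084327), np.float64(225.23765898820946))
0.15 [0.47067234 0.03471752 0.15      ] (np.float64(319.8826129575023), np.float64(229.88931795086694))
325 239 [0.45196947 0.03336577 0.19120879]
325 245 [0.45220807 0.033347   0.19682373]
325 260 [0.45224177 0.03327101 0.21012257]
300 225 [0.46378394 0.01921932 0.14963147]
340 225 [0.46287124 0.04337535 0.14854701]
240 230 [ 0.46925754 -0.01699465  0.14939307]
150 225 [ 0.46844388 -0.07033277  0.15072139]
450 225 [0.45785085 0.10866669 0.15147853]
```

```bash
python3 - <<'E'
from h import *
for f in ('wrist1','wrist3'):
    s=load(f+'.npz'); print(f,s['xyz'],rot(s)[:,2])
    for v in range(232,300,6): print(v,[np.round(bydepth(s,u,v),3).tolist() for u in(312,325,336)])
s=load('scene3.npz')
for v in range(155,182,3): print(v,[np.round(bydepth(s,u,v),3).tolist() for u in range(352,378,4)])
cv2.imwrite('pics/scene3zz.png',cv2.resize(s['frame'][120:200,320:400,::-1],None,fx=7,fy=7,interpolation=cv2.INTER_CUBIC))
E
```

```text
wrist1 [0.38321698 0.05236242 0.46941917] [-0.29943686 -0.01819078  0.95394269]
232 [[0.53, 0.048, 0.152], [0.529, 0.063, 0.151], [0.529, 0.075, 0.151]]
238 [[0.449, 0.051, 0.333], [0.449, 0.057, 0.333], [0.449, 0.062, 0.333]]
244 [[0.449, 0.051, 0.34], [0.449, 0.057, 0.34], [0.448, 0.062, 0.34]]
250 [[0.449, 0.051, 0.345], [0.449, 0.057, 0.345], [0.449, 0.062, 0.345]]
256 [[0.449, 0.051, 0.351], [0.449, 0.057, 0.35], [0.449, 0.062, 0.35]]
262 [[0.449, 0.052, 0.356], [0.449, 0.057, 0.356], [0.448, 0.061, 0.356]]
268 [[0.449, 0.052, 0.36], [0.449, 0.057, 0.36], [0.449, 0.061, 0.36]]
274 [[0.449, 0.052, 0.364], [0.449, 0.057, 0.365], [0.449, 0.061, 0.364]]
280 [[0.448, 0.052, 0.369], [0.451, 0.057, 0.365], [0.448, 0.061, 0.37]]
286 [[0.449, 0.052, 0.373], [0.454, 0.057, 0.364], [0.447, 0.06, 0.374]]
292 [[0.448, 0.052, 0.377], [0.457, 0.057, 0.364], [0.447, 0.06, 0.378]]
298 [[0.447, 0.052, 0.381], [0.46, 0.057, 0.364], [0.447, 0.06, 0.381]]
wrist3 [0.38649495 0.02869007 0.32584195] [-0.30031652 -0.0186999   0.95365628]
232 [[0.468, 0.027, 0.149], [0.468, 0.035, 0.148], [0.467, 0.041, 
[... 1600 characters left out ...]
54, 0.088, 0.276], [0.365, -0.003, 0.004]]
170 [[0.463, 0.035, 0.15], [0.454, 0.038, 0.148], [0.473, 0.079, 0.256], [0.471, 0.089, 0.277], [0.642, 0.314, 0.923], [0.455, 0.093, 0.272], [0.367, 0.004, -0.0]]
173 [[0.465, 0.041, 0.147], [0.457, 0.045, 0.148], [0.448, 0.048, 0.147], [0.472, 0.093, 0.271], [0.391, 0.004, -0.001], [0.381, 0.009, 0.001], [0.37, 0.012, -0.0]]
176 [[0.468, 0.049, 0.149], [0.46, 0.052, 0.148], [0.451, 0.055, 0.149], [0.443, 0.058, 0.149], [0.435, 0.062, 0.151], [0.385, 0.017, 0.003], [0.374, 0.02, 0.0]]
179 [[0.471, 0.055, 0.148], [0.462, 0.059, 0.149], [0.455, 0.063, 0.151], [0.446, 0.066, 0.151], [0.437, 0.068, 0.149], [0.388, 0.025, 0.001], [0.376, 0.026, -0.005]]
```

View pics/scene3zz.png

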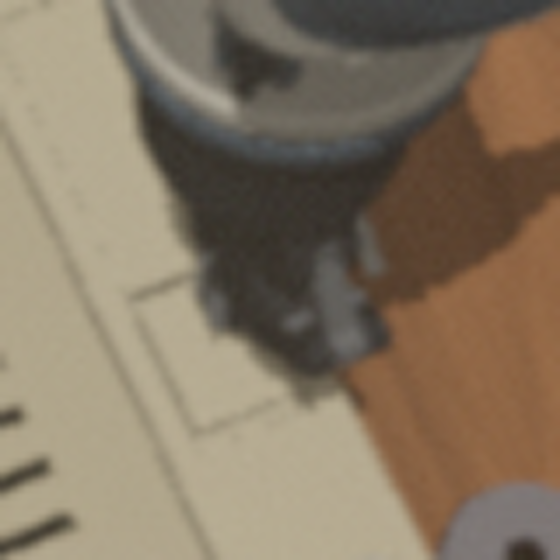

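Both cameras put the fingertip's lower end at z ≈ 0.188, while the reported TCP is at 0.143. So the tips are really about 45 mm above the reported TCP, and the zero force agrees with that. I'll keep going down in small steps by touch.

```bash
python3 -m crank '[[[0,0,5,0],[0,0,5,0],[0,0,5,0],[0,0,5,0],[0,0,0,0]]]'
python3 - <<'E'
from h import *
s=snap('wrist','wrist4.png'); s2=snap('scene','scene4.png')
for v in (234,238,242): print(v,[np.round(bydepth(s,u,v),3).tolist() for u in(316,325,332)])
cv2.imwrite('pics/w4z.png',cv2.resize(s['frame'][160:340,230:430,::-1],None,fx=3,fy=3))
togo([.462,.033,.1])
E
```

```text
clock: 6.4
ee_pos: [0.462, 0.0332, 0.1223]
tool_rot: [-0.0, -0.029, 1.0, 0.0]
contact_force: [-0.5, 1.2, -0.6]
width: 0.0002
234 [[0.46, 0.029, 0.149], [0.459, 0.034, 0.149], [0.459, 0.038, 0.149]]
238 [[0.452, 0.029, 0.17], [0.452, 0.033, 0.169], [0.452, 0.037, 0.169]]
242 [[0.452, 0.029, 0.174], [0.452, 0.033, 0.174], [0.452, 0.037, 0.174]]
t 6.5 ee [0.4622504  0.03316256 0.12267359] c [-117.77694125   55.03352992] F [ 0.78 -0.49  1.14] w -0.00012858530549215454
tool-frame togo [ 0.3 -0.1 22.7] tilt z [-1.e-04  0.e+00 -1.e+00] xyaw -176.72 twist to align -0.0
```

View pics/w4z.png

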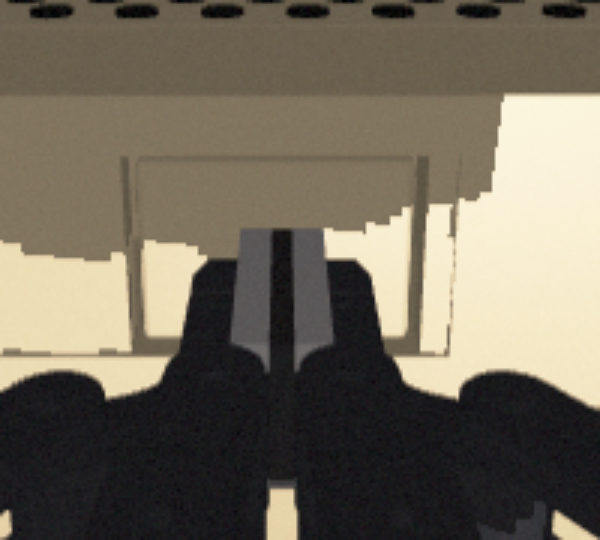

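The tip is centred in y over the opening and about 20 mm above it. I'll continue.

```bash
python3 -m crank '[[[0,0,5,0],[0,0,5,0],[0,0,3,0],[0,0,0,0]]]'
python3 -m crank '[[[0,0,2,0],[0,0,0,0]]]'
python3 -m crank '[[[0,0,2,0],[0,0,0,0]]]'
python3 -m crank '[[[0,0,2,0],[0,0,0,0]]]'
```

```text
clock: 7.0
ee_pos: [0.4621, 0.0332, 0.1094]
tool_rot: [-0.0, -0.029, 1.0, 0.0]
contact_force: [-0.7, -0.6, 0.3]
width: -0.0005
clock: 7.25
ee_pos: [0.4624, 0.0331, 0.1077]
tool_rot: [0.0, -0.029, 1.0, -0.0]
contact_force: [0.8, -0.3, 0.1]
width: -0.0001
clock: 7.5
ee_pos: [0.4624, 0.0331, 0.1057]
tool_rot: [0.0, -0.029, 1.0, -0.0]
contact_force: [1.5, -0.1, 4.3]
width: 0.0
clock: 7.75
ee_pos: [0.4624, 0.0332, 0.1037]
tool_rot: [0.0, -0.029, 1.0, 0.0]
contact_force: [-0.4, 0.6, 4.7]
width: 0.0
```

```bash
python3 -m crank '[[[0,0,1.5,0],[0,0,0,0]]]'
python3 - <<'E'
from h import *
s=snap('wrist','wrist5.png'); s2=snap('scene','scene5.png')
print(ctrl.get_state()['contact_force'])
E
```

```text
clock: 8.0
ee_pos: [0.4624, 0.0331, 0.1027]
tool_rot: [0.0, -0.029, 1.0, -0.0]
contact_force: [-2.7, 0.5, 17.2]
width: 0.0001
[-2.73882764  0.04948413 17.97105617]
```

View pics/scene5.png

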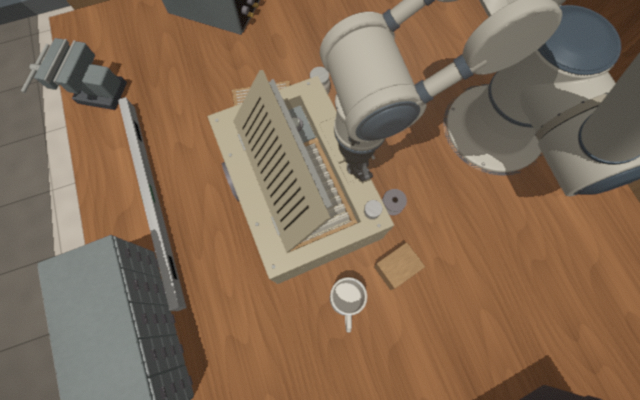

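View pics/wrist5.png

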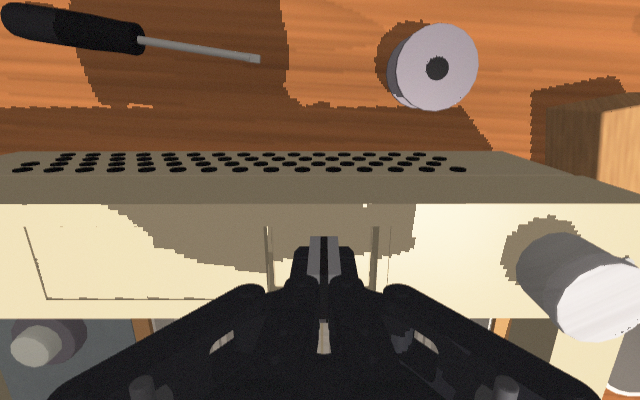

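The pad is fully in at 17 N and the cover is swinging open without touching the arm. I'll retract straight up.

```bash
python3 -m crank '[[[0,0,-5,0],[0,0,-20,0],[0,0,-30,0],[0,0,-30,0],[0,0,-15,0],[0,0,0,0],[0,0,0,0],[0,0,0,0]]]'
python3 -m crank '[[[0,0,0,0],[0,0,0,0]]]'
python3 - <<'E'
from h import *
s=snap('wrist','wrist6.png'); s2=snap('scene','scene6.png'); snap('top','top6.png')
togo([*c2w(-47,-122),.2])
E
```

```text
clock: 9.1
ee_pos: [0.4618, 0.0332, 0.2013]
tool_rot: [-0.001, -0.029, 1.0, 0.0]
contact_force: [0.7, -0.1, -0.1]
width: -0.0002
clock: 9.35
ee_pos: [0.4621, 0.0332, 0.2019]
tool_rot: [-0.0, -0.029, 1.0, 0.0]
contact_force: [0.3, 0.3, -0.1]
width: 0.0001
t 9.5 ee [0.46222186 0.03314002 0.20210407] c [-117.80673204   55.01266638] F [-0.01 -0.35 -0.79] w 0.00010544080947100172
tool-frame togo [ -70.9 -177.     2.1] tilt z [-1.e-04 -0.e+00 -1.e+00] xyaw -176.72 twist to align -0.0
```

View pics/scene6.png

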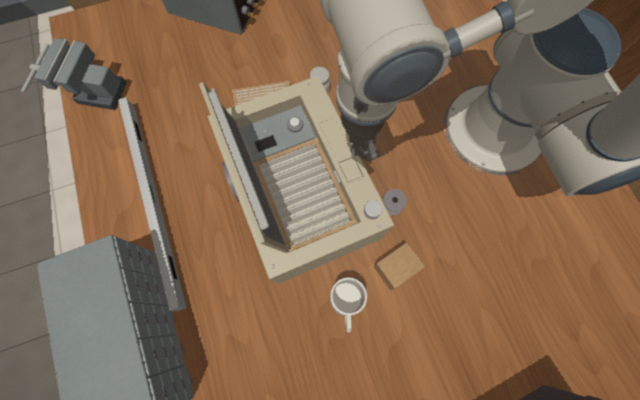

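View pics/wrist6.png

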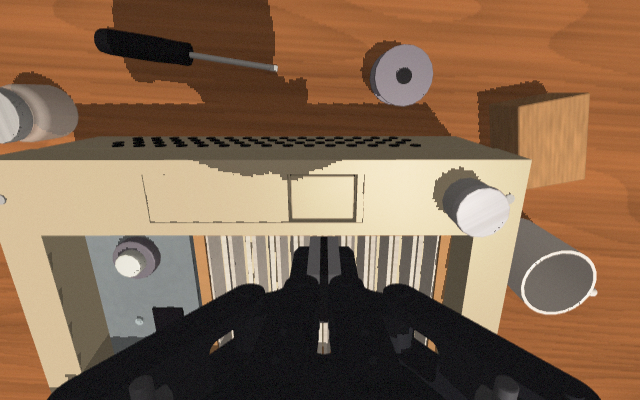

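View pics/top6.png

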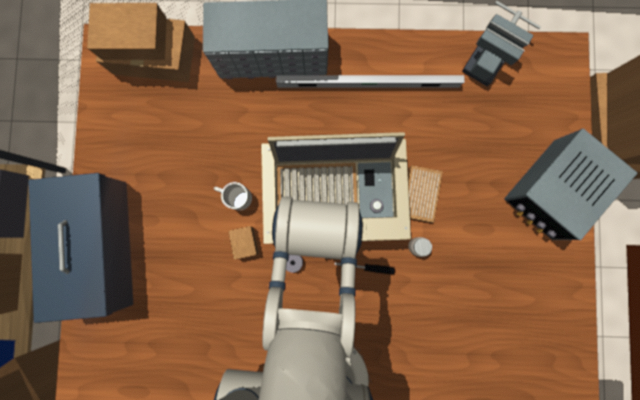

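The cover is open past upright. The white key cap is visible at scene (295,125), top (377,205) and wrist (129,263).

```bash
python3 - <<'E'
from h import *
def white(f,u0,v0,r):
    s=load(f+'.npz'); h=cv2.cvtColor(s['frame'],cv2.COLOR_RGB2HSV); k=((h[...,1]<50)&(h[...,2]>(195 if f!='scene6' else 160))).astype(np.uint8)
    w=np.zeros_like(k); w[v0-r:v0+r,u0-r:u0+r]=1; n,l,st,c=cv2.connectedComponentsWithStats(k*w); i=1+st[1:,4].argmax(); p=onplane(s,*c[i],.134); print(f,c[i],st[i],p,w2c(p), bydepth(s,int(c[i][0]),int(c[i][1])))
white('top6',377,205,10);white('scene6',295,125,10);white('wrist6',129,263,22)
print(c2w(-45,-122))
togo([*c2w(-47,-122),.2])
E
```

```text
top6 [376.64444444 204.82222222] [373 201   8   8  45] [ 0.54442438 -0.13665448  0.134     ] [ -45.51457488 -119.23218383] [ 0.5465134  -0.13428961  0.13738562]
scene6 [294.         121.24615385] [290 117   9   9  65] [ 0.54496207 -0.13930018  0.134     ] [ -45.13007481 -121.90444719] [ 0.54456076 -0.14079638  0.13252601]
wrist6 [127.17067308 265.55528846] [115 255  25  22 416] [ 0.54479005 -0.13789487  0.134     ] [ -45.22091437 -120.49157327] [ 0.54342476 -0.137123    0.13528465]
[ 0.54509743 -0.13938808]
t 9.5 ee [0.46222186 0.03314002 0.20210407] c [-117.80673204   55.01266638] F [-0.01 -0.35 -0.79] w 0.00010544080947100172
tool-frame togo [ -70.9 -177.     2.1] tilt z [-1.e-04 -0.e+00 -1.e+00] xyaw -176.72 twist to align -0.0
```

Key centre is (0.5446, −0.138). All three views agree within 3 mm and match the given geometry. I'll move above it at the current height.

```bash
python3 -m crank '[[[-6,-15,0,0],[-12,-30,0,0],[-12,-30,0,0],[-12,-30,0,0],[-12,-30,0,0],[-12,-25,0,0],[-6,-15,0,0],[0,0,0,0]]]'
python3 -m crank '[[[0,0,0,0]]]'
python3 - <<'E'
from h import *
s=snap('wrist','wrist7.png')
togo([.5443,-.138,.15])
E
```

```text
clock: 10.5
ee_pos: [0.5443, -0.1384, 0.202]
tool_rot: [-0.0, -0.028, 1.0, 0.0]
contact_force: [0.2, 0.1, 0.6]
width: 0.0
clock: 10.62
ee_pos: [0.5437, -0.1369, 0.2021]
tool_rot: [-0.0, -0.029, 1.0, 0.0]
contact_force: [-0.0, 0.6, 0.6]
width: 0.0001
t 10.675 ee [ 0.54372254 -0.13675114  0.20221111] c [ -46.22081584 -119.2882901 ] F [-0.23  0.02 -0.26] w -1.0394218906681674e-05
tool-frame togo [-0.5 -1.3 52.2] tilt z [-3.e-04  2.e-04 -1.e+00] xyaw -176.69 twist to align 0.0
```

View pics/wrist7.png

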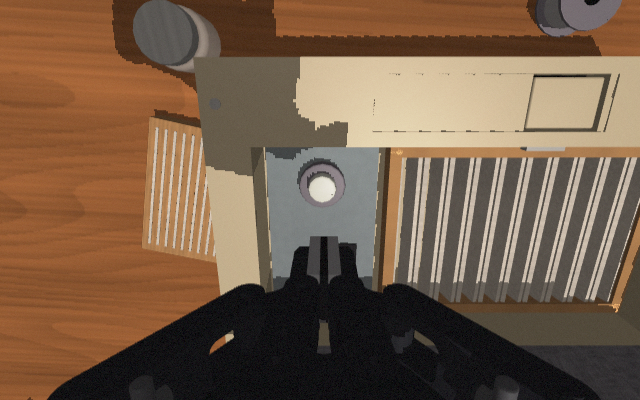

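```bash
python3 -m crank '[[[0,-1,10,0],[0,0,20,0],[0,0,20,0],[0,0,20,0],[0,0,12,0],[0,0,5,0],[0,0,0,0],[0,0,0,0]]]'
python3 - <<'E'
from h import *
s=snap('wrist','wrist8.png')
for v in (234,238,242): print(v,[np.round(bydepth(s,u,v),3).tolist() for u in(316,325,332)])
for u,v in [(245,290),(405,290),(230,300),(200,310)]: print(bydepth(s,u,v))
togo([.5443,-.138,.0935])
E
```

```text
clock: 11.68
ee_pos: [0.5445, -0.1386, 0.1158]
tool_rot: [0.0, -0.029, 1.0, -0.0]
contact_force: [-0.2, 0.4, 0.4]
width: -0.0002
234 [[0.546, -0.143, 0.134], [0.545, -0.138, 0.135], [0.545, -0.134, 0.135]]
238 [[0.535, -0.143, 0.163], [0.534, -0.138, 0.163], [0.534, -0.135, 0.163]]
242 [[0.534, -0.142, 0.168], [0.535, -0.138, 0.166], [0.534, -0.135, 0.168]]
[ 0.53369147 -0.16551349  0.20731851]
[ 0.53095647 -0.11167745  0.20681541]
[ 0.53506331 -0.1695123   0.21112554]
[ 0.53547433 -0.17740526  0.21612817]
t 11.725 ee [ 0.54454131 -0.13856468  0.11577977] c [ -45.50779451 -121.14595336] F [-0.32 -0.14 -0.38] w 0.00036758279387079796
tool-frame togo [ 0.2  0.6 22.3] tilt z [ 1.e-03 -3.e-04 -1.e+00] xyaw -176.72 twist to align -0.0
```

View pics/wrist8.png

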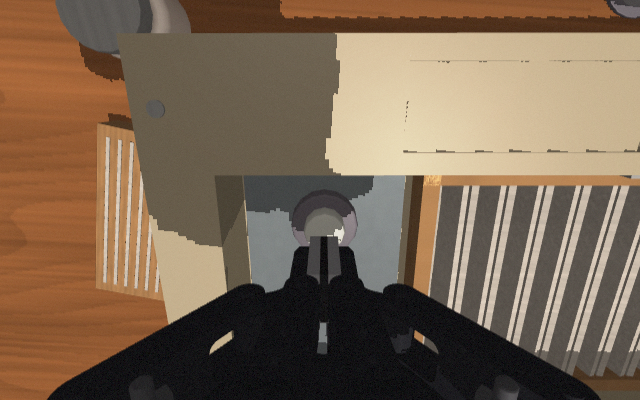

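The tip is over the key at (324,225) and clear of the walls. I'll lower onto the key.

```bash
python3 -m crank '[[[0,0,6,0],[0,0,6,0],[0,0,5,0],[0,0,2,0],[0,0,0,0]]]'
python3 -m crank '[[[0,0,2,0],[0,0,0,0]]]'
python3 -m crank '[[[0,0,2,0],[0,0,0,0]]]'
```

```text
clock: 12.35
ee_pos: [0.5441, -0.1384, 0.096]
tool_rot: [-0.0, -0.029, 1.0, 0.0]
contact_force: [0.4, 0.5, -1.1]
width: -0.0003
clock: 12.6
ee_pos: [0.5444, -0.1385, 0.0943]
tool_rot: [0.0, -0.029, 1.0, -0.0]
contact_force: [1.4, -0.5, 1.8]
width: -0.0001
clock: 12.85
ee_pos: [0.5443, -0.1385, 0.0922]
tool_rot: [0.0, -0.029, 1.0, -0.0]
contact_force: [1.5, -0.3, 1.5]
width: -0.0002
```

```bash
python3 -m crank '[[[0,0,2,0],[0,0,1.5,0],[0,0,0,0]]]'
python3 -m crank '[[[0,0,1,0],[0,0,0,0]]]'
```

```text
clock: 13.22
ee_pos: [0.5444, -0.1385, 0.0887]
tool_rot: [0.0, -0.029, 1.0, -0.0]
contact_force: [0.4, -0.3, 3.0]
width: -0.0
clock: 13.48
ee_pos: [0.5444, -0.1386, 0.0883]
tool_rot: [0.0, -0.029, 1.0, -0.0]
contact_force: [-0.9, 1.0, 12.7]
width: -0.0
```

Bottomed at 12.7 N. I'll press slightly more and hold for about 1.9 s.

```bash
python3 -m crank '[[[0,0,0.4,0],[0,0,0,0],[0,0,0,0],[0,0,0,0],[0,0,0,0],[0,0,0,0],[0,0,0,0],[0,0,0,0]]]'
python3 -m crank '[[[0,0,0,0],[0,0,0,0],[0,0,0,0],[0,0,0,0],[0,0,0,0],[0,0,0,0],[0,0,0,0]]]'
python3 -m crank '[[[0,0,-5,0],[0,0,-15,0],[0,0,-30,0],[0,0,-30,0],[0,0,-30,0],[0,0,-20,0],[0,0,0,0],[0,0,0,0]]]'
python3 - <<'E'
from h import *
s=snap('wrist','wrist9.png'); s=snap('scene','scene9.png')
togo([.5443,-.138,.0935])
E
```

```text
clock: 14.48
ee_pos: [0.5444, -0.1386, 0.0882]
tool_rot: [0.0, -0.029, 1.0, -0.0]
contact_force: [-3.2, 0.4, 19.3]
width: -0.0001
clock: 15.35
ee_pos: [0.5444, -0.1385, 0.0882]
tool_rot: [0.0, -0.029, 1.0, -0.0]
contact_force: [-3.7, 1.7, 20.1]
width: -0.0004
clock: 16.35
ee_pos: [0.5437, -0.1383, 0.2168]
tool_rot: [-0.001, -0.029, 1.0, 0.0]
contact_force: [-0.6, -0.3, -0.2]
width: 0.0003
t 16.45 ee [ 0.54359613 -0.13822802  0.21642472] c [ -46.43202969 -120.75543712] F [ 0.67 -0.03 -0.54] w -2.1669789643791563e-05
tool-frame togo [-9.000e-01  1.000e-01  1.229e+02] tilt z [-1.6e-03  6.0e-04 -1.0e+00] xyaw -176.72 twist to align -0.0
```

View pics/wrist9.png

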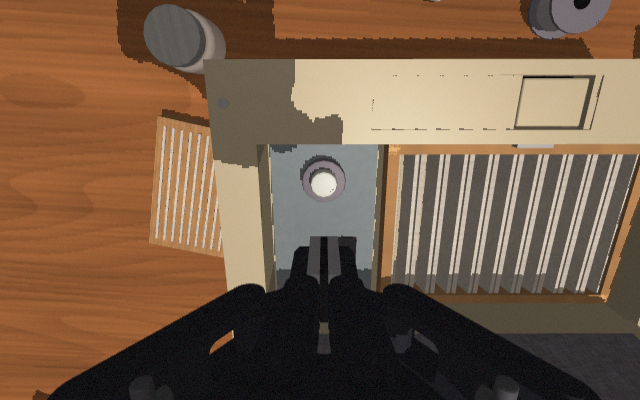

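View pics/scene9.png

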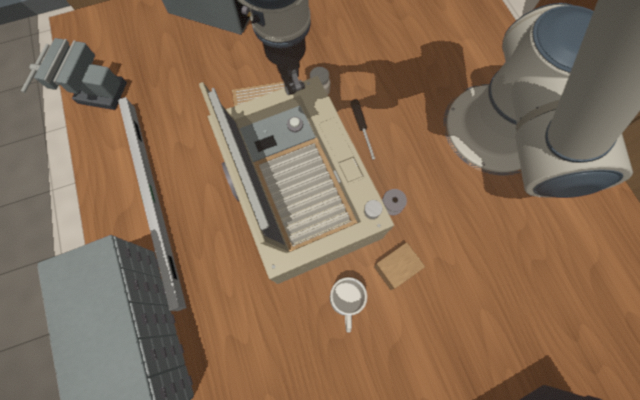

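```bash
python3 - <<'E'
from h import *
w=load('wrist9.npz'); s=load('scene9.npz')
p=np.array([bydepth(w,u,v) for u in range(320,328) for v in range(181,189)]); print('key z',np.median(p,0))
p=np.array([bydepth(w,u,v) for u in (285,290,355,360) for v in range(170,200,5)]); print('floor',np.median(p,0))
for u,v in [(207,92),(262,228)]: 
  q=bydepth(s,u,v);print('cover edge',q,w2c(q))
a,b=cv2.imread('pics/scene0.png').astype(int),cv2.imread('pics/scene9.png').astype(int)
d=np.abs(a-b).sum(2); 
for n,(u,v,r) in dict(tin=(373,209,10),spool=(395,201,13),mug=(348,295,20),carton=(400,264,22),driver=(363,130,25)).items(): print(n,d[v-r:v+r,u-r:u+r].mean().round(1))
st=ctrl.get_state(); print(st['contact_force'],st['clock']); ctrl.finish_job()
E
```

```text
key z [ 0.54475786 -0.13787198  0.13527685]
floor [ 0.54903707 -0.13880672  0.11305514]
cover edge [ 0.7062992  -0.16034623  0.3081244 ] [ 114.72803415 -152.20281891]
cover edge [0.68552175 0.13978826 0.30846686] [111.26198087 148.63002619]
tin 26.6
spool 22.7
mug 24.9
carton 22.8
driver 23.4
[ 0.67318619 -0.03347182 -0.54259743] 16.45
the job is handed in; nothing more can be done
```

The air cleaner's hour counter reset is done and the job is handed in, at 16.45 s on the robot's clock.

- **Catch pad:** I found it by eye at about y = +53 mm on the strip, with all three camera views agreeing within about 3 mm. I pushed it fully in with the shut fingertips, reaching about 17–18 N, and the cover sprang open.
- **Reset key:** I pushed it to its stop, held it there for about 1.9 s at 12–20 N, and let it go.

**Last checks:**
- **Key height:** the key top reads z = 0.135 m against 0.134 m nominal, so it is back up.
- **Cover:** its free edge is 21–25 mm behind the hinge line and about 0.31 m high. That is past upright, though I did not measure the angle precisely.
- **Bystanders:** the tin, spool, mug, carton and driver show no shift between the first and last scene pictures. I checked the spare filter only by eye. The jar is mostly hidden behind the arm in the last scene picture, so I did not check it fully.
- **Contact:** force was near zero after I retracted, so the robot is touching nothing.

**Disagreement:** the real fingertips sit about 40–45 mm above the reported tool position. Because of this I felt nothing at the expected height on the first descent. The depth images confirmed the offset, and I finished both pushes by camera and touch.

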